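# Hold down the recessed reset of a tube heater

## Robot

A 6-joint arm with a two-finger parallel gripper is mounted at the origin on the work surface. World frame = base frame: x ahead of the robot, y to its left, z up, the work surface at z = 0. Lengths are in m, angles in rad, forces in N, time in s.
With the tool pointing down it reaches from about 0.325 to 0.85 m from the base axis. Payload 15.5 kg.
Tool frame: the origin (TCP) lies on the centre line of the jaws, within the pads' length; the fingertips stand 14 mm ahead of it and the grasp point (between the pads) lies 5 mm behind it (manip.nose_length is the distance from the TCP to the fingertips, in m); z points along the fingers, x is the direction in which the jaws open and shut, and the axes are right-handed (so a half turn about z gives the same grasp; the last joint's range is limited). The gripper opens to 91 mm and grips with 3 to 60 N. Pads are 32 mm wide; open, the fingers measure 118 mm over their backs; the gripper's body (76 mm by 178 mm) begins 60 mm behind the grasp point.
Start: joints at [-1.218, 0.494, 1.345, -0, 1.302, -0.096], TCP at [0.271, -0.563, 0.228] pointing down, gripper open.
Joint ranges: [-2.91, 2.91], [-0.82, 2.16], [0.22, 2.67], [-1.22, 4.37], [0.12, 2.79], [-3.08, 3.08]. Speed limits (rad/s): [1.89, 1.89, 2.57, 3.01, 3.01, 3.01].

## Interface

Orientations are given as a unit quaternion [w, x, y, z].
In Python, from plant import telemetry, camera, camera_info, manip gives the robot as it stands.
- The arm moves only by the tool play_rows, never from a script. Its arguments are lists of equal length, an entry for each row: "dp": the shift along the tool's x, y, z in m, a list of three; "yaw": the turn about the tool's z in degrees. In form: {"dp": [[dx, dy, dz], ...], "yaw": [yaw, ...]}. A call has 1 to 10 rows; each row shifts and turns the commanded pose from where the row before left it, along the tool's axes as they then stand; what a row does not reach is not made up. A row lasts 1/8 s, in which the tool goes at most 62.5 mm and 10.7 degrees, less where a joint would pass 70% of its speed; a pose out of reach is approached as far as the arm can. A call with a gripper value outside its range is refused whole. "fingers" is the closure in counts, from 0 (fully open) to 255 (shut), set as the call begins (left out, the last holds). The fingers move at their own pace and stop on an object; "force" is the grip in N (left out, the last holds). Time passes only in rows, so rows that do not move let the fingers close. It gives the time, the measured TCP pose, the force and the opening at its end, in the units of the state.
- telemetry.sense(): the state, without advancing time (a new reading comes with each control period).
- camera(name): name is "side" or "top" or "wrist"; returns (picture, depth): 400x640x3 uint8, red, green, blue; 400x640 float32, m along the optical axis (not along the pixel's ray), 0 where there is no reading.
- camera_info(name): a dict with "intrinsics" (3x3 intrinsics, pixels), "world_from_camera" (4x4, takes a point from camera to world coordinates). Camera axes: x right, y up, looking along -z (the intrinsics and any distortion apply to the point x, -y, -z); pixel columns grow to the right and rows downward; lengths in m; the calibration is good to about 2 mm. A picture is of the moment at which its call begins: read the wrist's pose just before it. camera_info takes no time and is no camera call; for the wrist camera it gives the pose at the moment of the call.
- manip.hand_in(): hands the job in, once; it reports no verdict.
The state is a dict: "t": time; "q": joint angles; "dq": joint speeds; "joint_efforts": joint torques, N m; "position": TCP position; "orientation": TCP orientation; "ft_force": force on the tool from outside, world axes, zero at the start; "ft_torque": the same for the moment, N m; "finger_gap": opening from 0.0 (shut) to 1.0 (fully open).
Only numpy, scipy, OpenCV 4.12 (cv2) and the standard library are available. Lean on these libraries where they do the work, as an engineer would, in place of code of your own. Each camera call takes 0.05 s, during which the arm holds its last target. There are 200 camera calls.

## Task

The tube heater has tripped: take the orange-handled stylus out of its wooden stand and reach it through the yellow-ringed hole in the heater's top panel. Feel for the red reset button, which sits at a different depth in every unit, press it gently all the way to its stop without forcing it, and finish while still holding it down with the stylus in the gripper. Leave the two tubes, the beaker and the dish where they are.

Things in the scene. Friction and masses are not known exactly. Their poses are not given: they have to be found in the camera images.
- heater: white dry-block tube heater, fixed, 200 x 150 x 75 mm (x, y, z), origin at the centre of its underside, z up, control panel towards its -x end, six 17 mm tube wells in its +x half (two hold tubes that stand 58 mm above the panel). Its flat top is the panel, 75 mm above the bench
- port (a point): centre of the reset hole's mouth, level with the heater's top; the round hole goes straight down, 20 mm wide and 45 mm deep, with a yellow ring 5 mm wide around it that stands 2.5 mm high (look only). The red button, a flat disc 17 mm wide, fills the hole's width; its top lies 22 to 34 mm below the mouth at rest, a depth that varies and is not told: feel for it
- reset_button (a joint): travel of the red button straight down: 0 at rest, 0.008 m at its stop, where it counts as fully down from 0.0065. It springs back; it takes 2 N to start it, and 6 N at the stop, growing evenly
- stand: pale wooden block, fixed, 90 x 70 x 80 mm, origin at the centre of its underside, z up; a round upright hole 10 mm wide in the middle of its top goes right through and holds the stylus's rod
- stylus_grip (a point): centre of the stylus's orange round handle, 16 mm in diameter and 55 mm long, upright in the stand with its lower end resting on the stand's top, so this point is 107 mm above the bench at the start. Site z runs along the stylus from tip to handle. The stylus weighs 40 to 85 g; loose
- stylus_tip (a point): round end of the stylus's steel rod, 102.5 mm below the handle's centre; the rod is 7 mm in diameter and juts 75 mm out of the handle. It starts 5 mm above the bench, down in the stand's hole
- tube_a: capped tube with red content, 17 mm wide, 103 mm long, loose in a well of the heater, origin at its foot; leave alone
- tube_b: capped tube with amber content, 17 mm wide, 103 mm long, loose in a well of the heater, origin at its foot; leave alone
- beaker: glass beaker, 60 mm wide, 75 mm high, loose on the bench, origin at the centre of its foot; leave alone
- dish: closed culture dish, 88 mm wide, 13 mm high, loose on the bench, origin at the centre of its underside; leave alone
There are look-alikes about, which are no part of the job. Of the things like the part that bears stylus_grip, leave any that is pink or purple; of the rest the larger one is meant.

How it is judged:
On the way, in this order (a step that is already met when the one before it is completed fails the run):
1. the stylus is drawn out of its stand, in the gripper (z of stylus_tip in the frame of stand above 0.082 m and contact force between the fingers and stylus above 1 N), for 0.1 s.
2. the stylus's tip is in the reset hole (horizontal distance between stylus_tip and port below 0.01 m and z of stylus_tip in the frame of heater below 0.068 m), for 0.1 s.
At the end, for the whole second after the job is handed in: the button is held at least 6.5 mm down of its 8 mm by the stylus's tip in the hole, with 3 to 25 N, the stylus gripped in the fingers (value of joint reset_button above 0.0065 m and contact force between stylus and reset_button between 3 and 25 N and contact force between the fingers and stylus above 2 N and horizontal distance between stylus_tip and port below 0.01 m and z of stylus_tip in the frame of heater below 0.06 m); the arm keeps its last pose, push and grip.
It fails at once if the button is forced with more than 40 N (contact force between stylus and reset_button above 40 N).
It fails at once if a tube is moved by more than 25 mm (distance of any of tube_a, tube_b from where it was at the start of the episode above 0.025 m).
It fails at once if the beaker is moved by more than 25 mm or tipped (distance of beaker from where it was at the start of the episode above 0.025 m or angle between beaker's own z axis and vertical above 0.5 rad).
It fails at once if the dish is moved by more than 25 mm (distance of dish from where it was at the start of the episode above 0.025 m).
It also fails if it takes over 72 s, if anything falls off the work surface, if the arm or the gripper's body presses on something with over 40 N, if the wrist force passes 120 N, or if a joint passes its speed limit or range.

## Working session

There is one attempt and no reset: what is moved stays moved. The work goes in short steps, Python scripts to look and compute and a tool call to move; the robot and the scene stay as the last step left them, time stands still between calls to the robot, and variables do not carry over. Pictures are saved under pics/ and viewed, about 8 in all and at most 12, crops included, and the job is handed in when it is done.

Besides the shell and the picture viewer there is one more tool, called after "Call:" as name(argument=value, ...), one argument or row to a line, values as JSON. play_rows: Moves the arm, as the interface text tells. Its arguments: {"type":"object","properties":{"dp":{"type":"array","items":{"type":"array","items":{"type":"number"}}},"yaw":{"type":"array","items":{"type":"number"}},"fingers":{"type":"number"},"force":{"type":"number"}},"required":["dp","yaw"]}

```bash
mkdir -p pics; cat > h.py <<'E'
import numpy as np, cv2
from plant import telemetry, camera, camera_info, manip
def snap(n,f):
    i=camera_info(n); p,d=camera(n); cv2.imwrite(f'pics/{f}.png',p[:,:,::-1]); np.savez(f'pics/{f}.npz',p=p,d=d,K=i['intrinsics'],T=i['world_from_camera']); return p,d
def crop(f,u0,v0,u1,v1,s,o):
    p=cv2.imread(f'pics/{f}.png')[v0:v1,u0:u1]; cv2.imwrite(f'pics/{o}.png',cv2.resize(p,None,fx=s,fy=s,interpolation=cv2.INTER_CUBIC))
def ray(f,u,v):
    z=np.load(f'pics/{f}.npz');K=z['K'];T=z['T'];r=np.linalg.inv(K)@[u,v,1];r=np.array([r[0],-r[1],-r[2]]);return T[:3,3],T[:3,:3]@r
def atz(f,u,v,h):
    o,r=ray(f,u,v);return o+r*(h-o[2])/r[2]
def pt(f,u,v):
    o,r=ray(f,u,v);return o+r*np.load(f'pics/{f}.npz')['d'][int(v),int(u)]
E
python3 - <<'E'
from h import *
s=telemetry.sense();print(s['t'],s['position'],s['orientation'],s['ft_force'])
snap('top','top0');snap('side','side0')
for n in('top','side'):print(camera_info(n))
E
```

```text
0.0 [ 0.27105349 -0.56273266  0.22731213] [-3.93055254e-04  8.46732336e-01 -5.32018725e-01 -5.22050651e-04] [ 0.55851723 -0.33381787  0.54615154]
{'intrinsics': array([[460.27252659,   0.        , 314.30946417],
       [  0.        , 460.27252659, 204.90778645],
       [  0.        ,   0.        ,   1.        ]]), 'world_from_camera': array([[-7.44629832e-03,  9.77979990e-01, -2.08565799e-01,
         3.61545172e-01],
       [-9.99963418e-01, -6.40458387e-03,  5.66953482e-03,
         4.20611692e-04],
       [ 4.20891445e-03,  2.08600386e-01,  9.77991904e-01,
         9.61686091e-01],
       [ 0.00000000e+00,  0.00000000e+00,  0.00000000e+00,
         1.00000000e+00]])}
{'intrinsics': array([[455.97975006,   0.        , 316.86248451],
       [  0.        , 455.97975006, 205.63361492],
       [  0.        ,   0.        ,   1.        ]]), 'world_from_camera': array([[ 0.67960861,  0.37338848, -0.63143739,  0.0356342 ],
       [-0.73344079,  0.36231508, -0.57514554, -0.50510197],
       [ 0.01402657,  0.8539958 ,  0.52009079,  0.54625273],
       [ 0.        ,  0.        ,  0.        ,  1.        ]])}
```

View pics/top0.png

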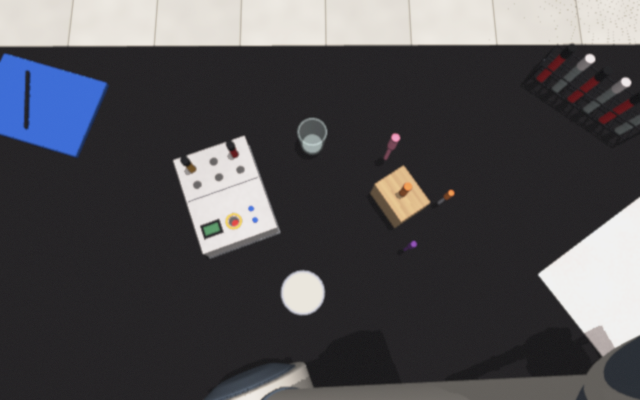

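View pics/side0.png

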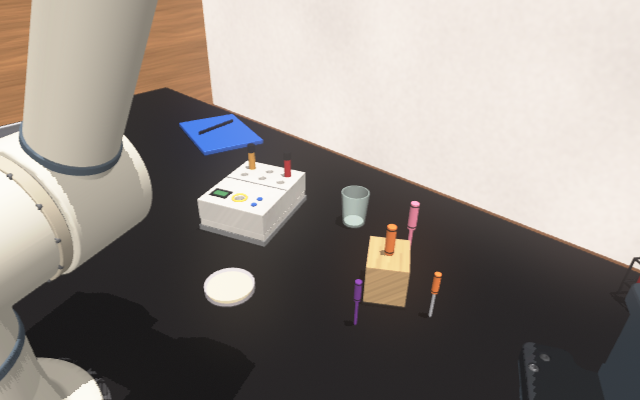

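In the top picture there are four stylus-like things: orange in the wooden stand (406,188), small orange (450,194), pink (395,138) and purple (413,244). The one in the stand fits, being orange, the larger of the two, and in wood. The ring is at (234,221). I'll confirm this in a single enlarged crop.

```bash
python3 - <<'E'
from h import *
crop('top0',360,130,460,250,5,'a');crop('top0',190,180,290,250,3,'b');crop('side0',340,190,450,330,3.5,'c')
a,b,c=[cv2.imread(f'pics/{n}.png') for n in 'abc']
o=np.zeros((600,800,3),np.uint8);o[:600,:500]=a;o[:210,500:800]=b;c=cv2.resize(c,(300,382));o[215:597,500:]=c;cv2.imwrite('pics/crop1.png',o)
E
```

```text
(no output)
```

View pics/crop1.png

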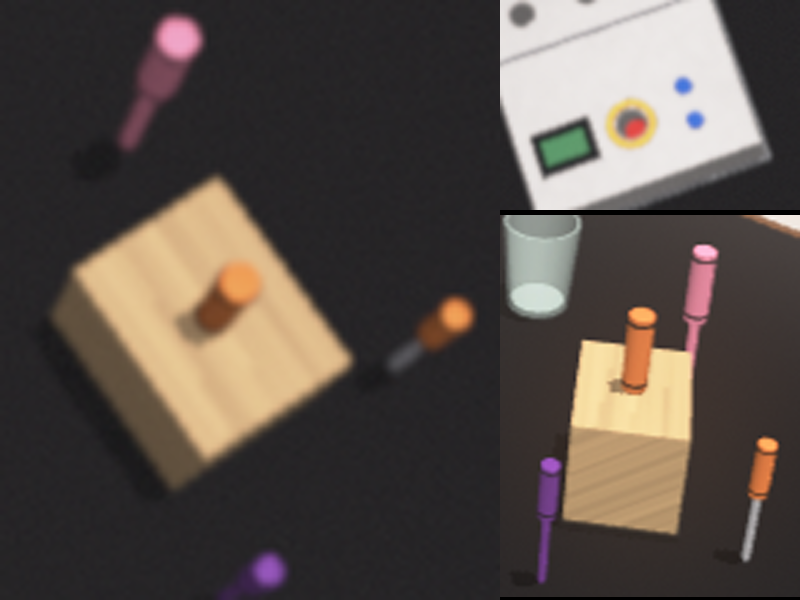

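Confirmed: the orange stylus in the wood is the one meant, with its top centre at top0 (408,186.6). The ring centre is at (234,221.3).

```bash
python3 - <<'E'
from h import *
np.set_printoptions(precision=4,suppress=True)
P=lambda cx,cy:(360+cx/5,130+cy/5)
print('handle top',atz('top0',*P(239,284),.1345), pt('top0',408,187))
print('side handle top',atz('side0',340+(641-500)*110/300,190+(316-215)*140/382,.1345))
c=[atz('top0',*P(*q),.08) for q in((218,178),(352,360),(208,460),(73,270))];print(np.array(c),np.mean(c,0))
e=c[1]-c[0];print('edge dir',np.degrees(np.arctan2(e[1],e[0])),[np.linalg.norm(c[i]-c[i-1]) for i in range(4)])
print('ring',atz('top0',234,221.3,.0775),'side',atz('side0',239.5,198,.0775),pt('top0',234,215))
for n,u,v in(('pink',395.6,137.6),('purple',413.8,244),('sorange',451,193),('tubeA',231,146),('tubeB',185.5,160),('beaker',312,130)):print(n,pt('top0',u,v))
s=telemetry.sense();from scipy.spatial.transform import Rotation as R
q=s['orientation'];print(R.from_quat([*q[1:],q[0]]).as_matrix())
E
```

```text
handle top [ 0.5712 -0.178   0.1345] [ 0.5709 -0.1785  0.1339]
side handle top [ 0.5711 -0.182   0.1345]
[[ 0.6287 -0.1836  0.08  ]
 [ 0.5539 -0.2327  0.08  ]
 [ 0.5145 -0.1742  0.08  ]
 [ 0.5911 -0.1243  0.08  ]] [ 0.572  -0.1787  0.08  ]
edge dir -146.6985630106873 [np.float64(0.07015688447070355), np.float64(0.08942095256616449), np.float64(0.07052860217959048), np.float64(0.091432932240415)]
ring [0.5185 0.152  0.0775] side [0.5175 0.1458 0.0775] [0.5317 0.153  0.0735]
pink [ 0.67   -0.1609  0.128 ]
purple [ 0.4701 -0.1935  0.0898]
sorange [ 0.5694 -0.2712  0.0903]
tubeA [0.6536 0.1525 0.1318]
tubeB [0.6256 0.2364 0.1344]
beaker [ 0.728  -0.0013  0.0209]
[[ 0.4338 -0.901  -0.0004]
 [-0.901  -0.4338  0.001 ]
 [-0.0011 -0.0001 -1.    ]]
```

Call:
play_rows(
  dp=[
    [-0.0215,-0.0437,0],
    [-0.0215,-0.0437,0],
    [-0.0215,-0.0437,0],
    [-0.0215,-0.0437,0],
    [-0.0215,-0.0437,0],
    [-0.0215,-0.0437,0],
    [-0.0215,-0.0437,0],
    [-0.0215,-0.0437,0],
    [-0.0215,-0.0437,0],
    [-0.0215,-0.0437,0],
  ],
  yaw=[0,0,0,0,0,0,0,0,0,0],
  fingers=120,
  force=40,
)

```text
t: 1.35
position: [0.5723, -0.1783, 0.2277]
orientation: [0.0, 0.847, -0.532, -0.0]
ft_force: [0.5, -0.8, 0.6]
finger_gap: 0.527
```

```bash
python3 - <<'E'
from h import *
s=telemetry.sense();print(s['t'],s['position'],s['orientation'],s['ft_force'],s['finger_gap'],s['q'])
snap('wrist','w0')
z=np.load('pics/w0.npz');T=z['T'];K=z['K']
print(T)
for p in((.5715,-.179,.1345),s['position']):
    c=np.linalg.inv(T)@[*p,1];print(K@[c[0]/-c[2],-c[1]/-c[2],1])
E
```

```text
1.35 [ 0.57233177 -0.1783178   0.22767536] [ 6.07335027e-05  8.46741101e-01 -5.32005128e-01 -2.21854747e-04] [ 0.48300332 -0.83374917  0.61066426] 0.5266499661838984 [-4.01589679e-01  4.57897061e-01  1.41094698e+00 -5.17855888e-05
  1.27320598e+00  7.20359273e-01]
[[ 4.34324654e-01  8.68149501e-01  2.40163567e-01  6.41028290e-01]
 [-9.00756230e-01  4.18766874e-01  1.15206423e-01 -1.46513124e-01]
 [-5.56147287e-04 -2.66365819e-01  9.63871849e-01  3.85073451e-01]
 [ 0.00000000e+00  0.00000000e+00  0.00000000e+00  1.00000000e+00]]
[316.48012782 208.19957048   1.        ]
[315.42112784 256.31662066   1.        ]
```

View pics/w0.png

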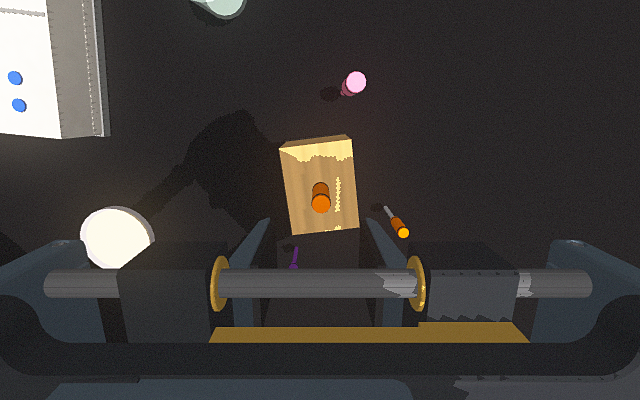

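The wrist view shows the handle top centred at about (321,204), between the fingers.

```bash
python3 - <<'E'
from h import *
print(atz('w0',321,204,.1345))
z=np.load('pics/w0.npz');p=z['p'].astype(int)
m=(p[:,:,0]>200)&(p[:,:,1]>70)&(p[:,:,1]<150)&(p[:,:,2]<60);m[:,:300]=0;m[:,345:]=0;v,u=np.nonzero(m[180:230]);print(u.mean(),v.mean()+180,u.min(),u.max(),v.min()+180,v.max()+180)
print(atz('w0',u.mean(),v.mean()+180,.1345))
E
```

```text
[ 0.57641245 -0.18079843  0.1345    ]
320.61044176706827 204.00803212851406 312 329 196 212
[ 0.57626576 -0.18051032  0.1345    ]
```

Call:
play_rows(
  dp=[
    [0.003,-0.002,0.015],
    [0,0,0.03],
    [0,0,0.025],
    [0,0,0],
  ],
  yaw=[0,0,0,0],
)

```text
t: 1.9
position: [0.5728, -0.182, 0.1556]
orientation: [0.0, 0.846, -0.532, -0.002]
ft_force: [-0.1, 0.9, 0.1]
finger_gap: 0.527
```

```bash
python3 - <<'E'
from h import *
s=telemetry.sense();print(s['t'],s['position'],s['ft_force'],s['finger_gap'])
snap('wrist','w1')
z=np.load('pics/w1.npz');p=z['p'].astype(int)
m=((p[:,:,0]>200)&(p[:,:,1]>70)&(p[:,:,1]<150)&(p[:,:,2]<60)).astype(np.uint8)
n,l,st,c=cv2.connectedComponentsWithStats(m)
for i in range(1,n):
    if st[i,4]>60:print(st[i],c[i],atz('w1',*c[i],.1345))
E
```

```text
1.9 [ 0.57284095 -0.18204789  0.15561041] [-0.12372463  0.86476011  0.11091229] 0.5274603471900476
[305 205  24  22 195] [316.87179487 214.13333333] [ 0.58872136 -0.17515043  0.1345    ]
```

View pics/w1.png

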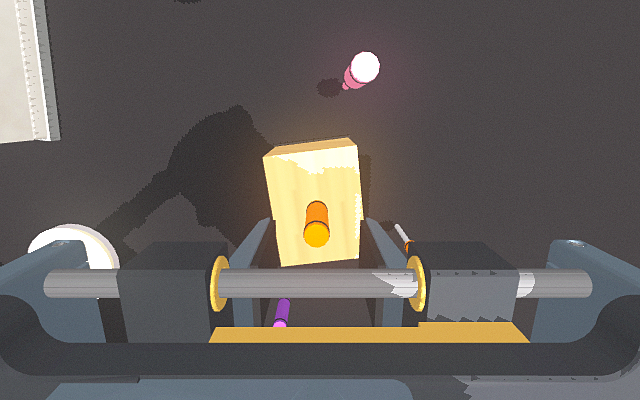

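The handle top is centred at about (317,235). The orange mask only caught part of it.

```bash
python3 - <<'E'
from h import *
s=telemetry.sense();print(s['t'],s['position'],s['orientation'],s['dq'])
print(atz('w1',316.7,235,.1345))
z=np.load('pics/w1.npz');T=z['T'];print(T[:3,3])
E
```

```text
1.95 [ 0.57375383 -0.18223993  0.15708701] [ 2.35843755e-04  8.46457578e-01 -5.32454956e-01 -1.10998375e-03] [ 0.00668223 -0.02778939 -0.02779333 -0.00051579  0.01284506  0.00288254]
[ 0.576652   -0.18083022  0.1345    ]
[ 0.64218185 -0.15052687  0.31276676]
```

Call:
play_rows(
  dp=[
    [0,-0.002,0.02],
    [0,0,0.02],
    [0,0,0.012],
    [0,0,0],
    [0,0,0],
  ],
  yaw=[0,0,0,0,0],
)

```text
t: 2.58
position: [0.577, -0.1811, 0.1068]
orientation: [-0.0, 0.847, -0.532, 0.001]
ft_force: [0.0, 0.1, 0.1]
finger_gap: 0.531
```

Call:
play_rows(
  dp=[
    [0,0,0],
    [0,0,0],
    [0,0,0],
    [0,0,0],
    [0,0,0],
    [0,0,0],
  ],
  yaw=[0,0,0,0,0,0],
  fingers=255,
  force=40,
)

```text
t: 3.32
position: [0.5766, -0.1808, 0.106]
orientation: [-0.0, 0.847, -0.532, 0.0]
ft_force: [0.1, 0.1, 2.7]
finger_gap: 0.168
```

Call:
play_rows(
  dp=[
    [0,0,-0.01],
    [0,0,-0.02],
    [0,0,-0.02],
    [0,0,-0.025],
    [0,0,-0.025],
    [0,0,-0.025],
    [0,0,-0.025],
    [0,0,0],
    [0,0,0],
  ],
  yaw=[0,0,0,0,0,0,0,0,0],
)

```text
t: 4.45
position: [0.5762, -0.1806, 0.2554]
orientation: [0.0, 0.847, -0.532, -0.0]
ft_force: [0.2, 0.7, -0.6]
finger_gap: 0.168
```

```bash
python3 - <<'E'
from h import *
s=telemetry.sense();print(s['t'],s['position'],s['ft_force'],s['finger_gap'])
snap('side','s1');snap('top','t1')
crop('s1',300,60,480,300,2.5,'s1c')
E
```

```text
4.45 [ 0.57615286 -0.18058898  0.25544063] [ 0.22457602  0.66211238 -0.56056933] 0.16753369132890814
```

View pics/s1c.png

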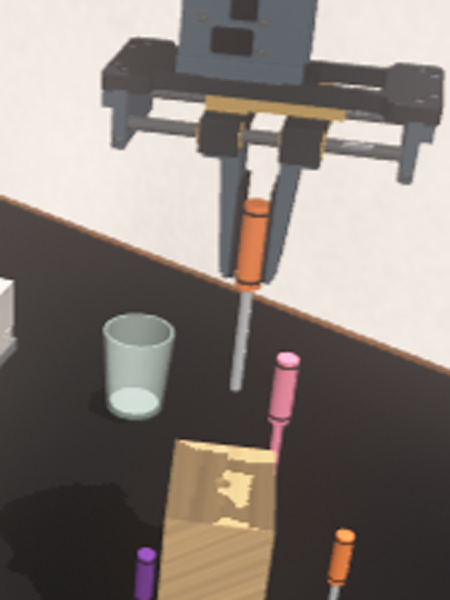

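Call:
play_rows(
  dp=[
    [-0.02,-0.006,0],
    [-0.04,-0.0119,0],
    [-0.04,-0.0119,0],
    [-0.04,-0.0119,0],
    [-0.04,-0.0119,0],
    [-0.04,-0.0119,0],
    [-0.04,-0.0119,0],
    [-0.04,-0.0119,0],
    [-0.02,-0.0059,0],
    [0,0,0],
  ],
  yaw=[0,0,0,0,0,0,0,0,0,0],
)

```text
t: 5.8
position: [0.5223, 0.1507, 0.2556]
orientation: [0.0, 0.847, -0.531, -0.0]
ft_force: [0.2, -0.6, -0.4]
finger_gap: 0.167
```

```bash
python3 - <<'E'
from h import *
s=telemetry.sense();print(s['t'],s['position'],s['ft_force'],s['finger_gap'])
snap('wrist','w2');snap('side','s2')
crop('w2',200,130,440,330,2,'a');crop('s2',180,60,300,240,3.33,'b')
a,b=[cv2.imread(f'pics/{n}.png') for n in 'ab']
o=np.zeros((600,800,3),np.uint8);o[:400,:480]=a[:400,:480];b=b[:600,:320];o[:b.shape[0],480:480+b.shape[1]]=b;cv2.imwrite('pics/c2.png',o)
print('side tip s1',atz('s1',394.4,215.6,.154),'handletop',atz('s1',402.8,141.6,.284))
E
```

```text
5.8 [0.52232209 0.1506751  0.25556821] [ 0.1979172  -0.62992912 -0.35659578] 0.16669362386434972
side tip s1 [ 0.57595443 -0.18149254  0.154     ] handletop [ 0.57130032 -0.18329225  0.284     ]
```

View pics/c2.png

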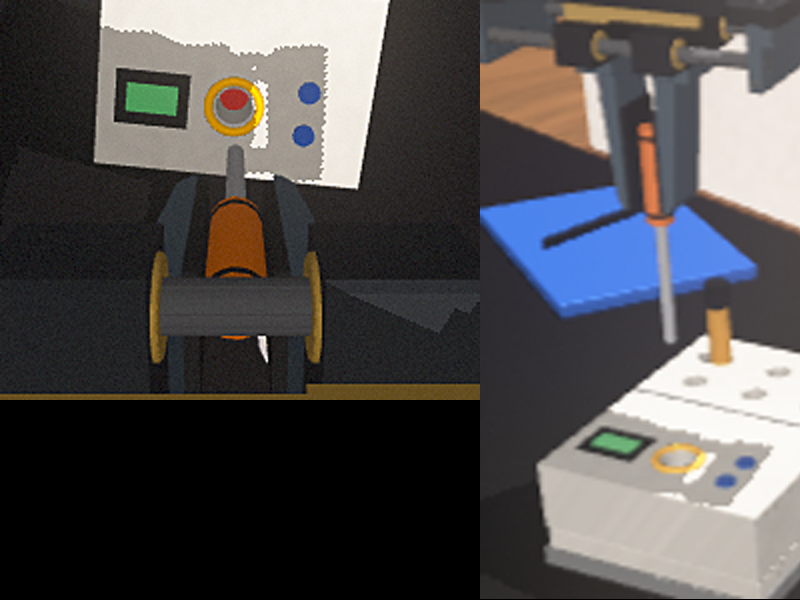

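Wrist: ring centre at about (317.2,183), rod tip at about (317.5,205). Side: tip at about (237,162), ring at about (239.5,197.8).

```bash
python3 - <<'E'
from h import *
print('wrist ring',atz('w2',317.2,183,.0775),'tip',atz('w2',317.5,205,.1545))
print('side ring',atz('s2',239.5,197.8,.0775),'tip',atz('s2',237,162,.1545))
from h import camera_info
z=np.load('pics/w2.npz');p=z['p'].astype(int)
m=((p[:,:,0]>140)&(p[:,:,1]>100)&(p[:,:,2]<60)).astype(np.uint8);m[:160]=0;m[202:]=0;m[:,295:340]*=1;m[:,:295]=0;m[:,345:]=0
v,u=np.nonzero(m);print(u.min(),u.max(),v.min(),v.max(),len(u));print(cv2.fitEllipse(np.c_[u,v].astype(np.float32)))
E
```

```text
wrist ring [0.52408183 0.15074817 0.0775    ] tip [0.52221596 0.14943257 0.1545    ]
side ring [0.51800195 0.14643324 0.0775    ] tip [0.52275162 0.15098563 0.1545    ]
302 331 169 197 332
((316.47601318359375, 182.93724060058594), (26.05255699157715, 26.553955078125), 85.69081115722656)
```

Call:
play_rows(
  dp=[
    [0,0,0.02],
    [0,0,0.025],
    [0,0,0.017],
    [0,0,0],
    [0,0,0],
  ],
  yaw=[0,0,0,0,0],
)

```text
t: 6.52
position: [0.5238, 0.1484, 0.1946]
orientation: [-0.0, 0.847, -0.532, 0.0]
ft_force: [0.8, 0.7, 0.4]
finger_gap: 0.169
```

```bash
python3 - <<'E'
from h import *
s=telemetry.sense();print(s['t'],s['position'],s['ft_force'],s['finger_gap'])
snap('wrist','w3');snap('side','s3');snap('top','t3')
crop('w3',270,130,370,230,5,'a');crop('s3',210,165,270,225,5,'b');crop('t3',205,190,265,250,5,'c')
a,b,c=[cv2.imread(f'pics/{n}.png') for n in 'abc']
o=np.zeros((600,800,3),np.uint8);o[:500,:500]=a;o[:300,500:]=b;o[300:,500:]=c;cv2.imwrite('pics/c3.png',o)
E
```

```text
6.525 [0.52384838 0.14844471 0.19455403] [0.75033067 0.74097289 0.38658128] 0.16853915519759693
```

View pics/c3.png

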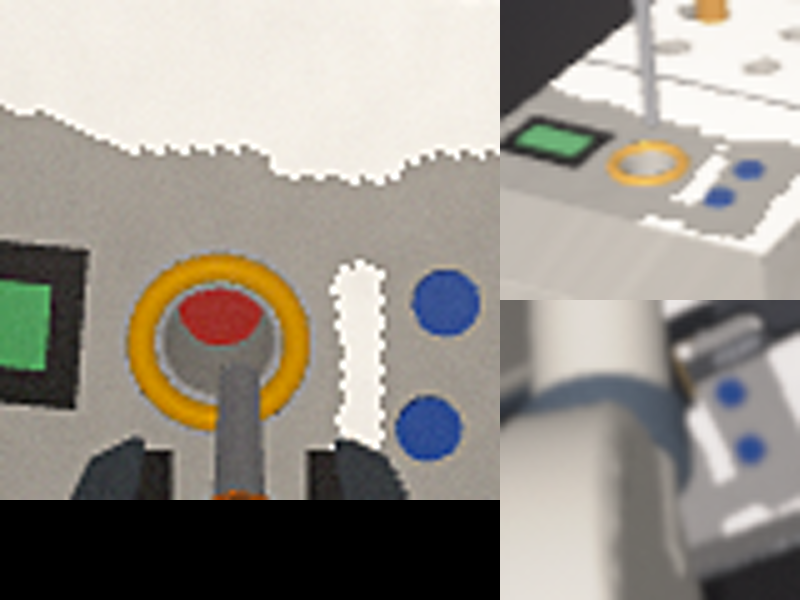

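```bash
python3 - <<'E'
from h import *
print('wrist ring',atz('w3',313.8,198.4,.0775),'tip',atz('w3',317.8,207.8,.097),atz('w3',317.8,204,.0936))
print('side ring',atz('s3',239.6,197.4,.0775),'tip',atz('s3',240.6,189.3,.096))
E
```

```text
wrist ring [0.52382472 0.15089479 0.0775    ] tip [0.52271935 0.14637083 0.097     ] [0.52485052 0.14739325 0.0936    ]
side ring [0.51915817 0.14754495 0.0775    ] tip [0.52186566 0.14558148 0.096     ]
```

Call:
play_rows(
  dp=[
    [-0.003,0,0],
    [0,0,0.006],
    [0,0,0.006],
    [0,0,0.006],
    [0,0,0.006],
    [0,0,0.005],
    [0,0,0],
    [0,0,0],
  ],
  yaw=[0,0,0,0,0,0,0,0],
)

```text
t: 7.68
position: [0.5223, 0.1516, 0.1651]
orientation: [-0.0, 0.847, -0.532, 0.0]
ft_force: [0.2, 0.6, -1.4]
finger_gap: 0.166
```

```bash
python3 - <<'E'
from h import *
s=telemetry.sense();print(s['t'],s['position'],s['ft_force'],s['finger_gap'])
snap('wrist','w4');snap('side','s4')
crop('w4',270,140,370,240,5,'a');crop('s4',210,165,270,225,5,'b')
a,b=[cv2.imread(f'pics/{n}.png') for n in 'ab']
o=np.zeros((500,800,3),np.uint8);o[:500,:500]=a;o[:300,500:]=b;cv2.imwrite('pics/c4.png',o)
E
```

```text
7.675 [0.52226013 0.15156429 0.1650574 ] [ 0.19579211  0.61921848 -1.3780194 ] 0.16618100114759077
```

View pics/c4.png

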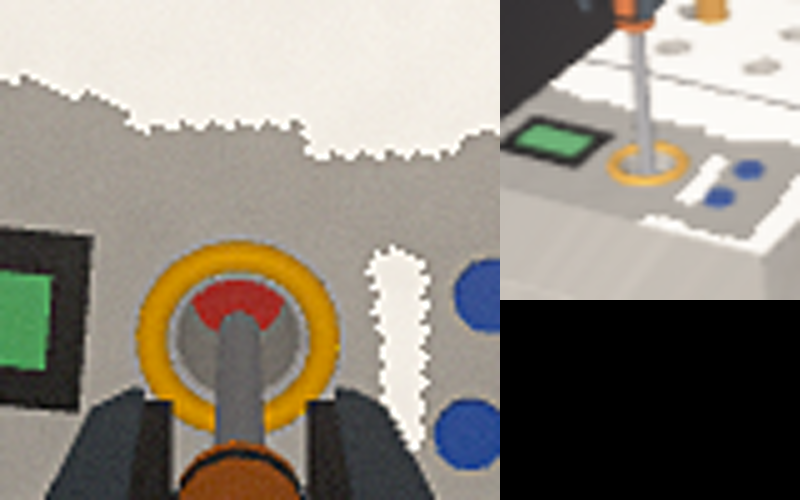

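The rod is in the hole, centred on the ring: rod u≈239 against ring u≈238 in the crop. Now I feel downward.

Call:
play_rows(
  dp=[
    [0,0,0.003],
    [0,0,0.003],
    [0,0,0.003],
    [0,0,0],
    [0,0,0],
  ],
  yaw=[0,0,0,0,0],
)

```text
t: 8.4
position: [0.5221, 0.1515, 0.1559]
orientation: [0.0, 0.847, -0.532, -0.0]
ft_force: [0.5, 0.5, -0.5]
finger_gap: 0.168
```

Call:
play_rows(
  dp=[
    [0,0,0.001],
    [0,0,0.001],
    [0,0,0],
    [0,0,0],
  ],
  yaw=[0,0,0,0],
)

```text
t: 8.9
position: [0.5222, 0.1516, 0.1539]
orientation: [0.0, 0.847, -0.532, -0.0]
ft_force: [-0.8, -0.7, -0.5]
finger_gap: 0.166
```

Call:
play_rows(
  dp=[
    [0,0,0.001],
    [0,0,0.001],
    [0,0,0],
    [0,0,0],
  ],
  yaw=[0,0,0,0],
)

```text
t: 9.4
position: [0.5222, 0.1516, 0.1519]
orientation: [0.0, 0.847, -0.532, -0.0]
ft_force: [0.1, -0.6, -0.7]
finger_gap: 0.166
```

Call:
play_rows(
  dp=[
    [0,0,0.001],
    [0,0,0.001],
    [0,0,0],
    [0,0,0],
  ],
  yaw=[0,0,0,0],
)

```text
t: 9.9
position: [0.5222, 0.1516, 0.1499]
orientation: [-0.0, 0.847, -0.532, -0.0]
ft_force: [-0.5, -0.0, -1.2]
finger_gap: 0.167
```

Call:
play_rows(
  dp=[
    [0,0,0.001],
    [0,0,0.001],
    [0,0,0],
    [0,0,0],
  ],
  yaw=[0,0,0,0],
)

```text
t: 10.4
position: [0.5222, 0.1515, 0.1479]
orientation: [-0.0, 0.847, -0.532, -0.0]
ft_force: [0.3, -0.6, -0.7]
finger_gap: 0.165
```

Call:
play_rows(
  dp=[
    [0,0,0.001],
    [0,0,0.001],
    [0,0,0],
    [0,0,0],
  ],
  yaw=[0,0,0,0],
)

```text
t: 10.9
position: [0.5222, 0.1516, 0.1459]
orientation: [-0.0, 0.847, -0.532, 0.0]
ft_force: [0.1, -0.3, 0.1]
finger_gap: 0.17
```

Call:
play_rows(
  dp=[
    [0,0,0.001],
    [0,0,0.001],
    [0,0,0],
    [0,0,0],
  ],
  yaw=[0,0,0,0],
)

```text
t: 11.4
position: [0.5222, 0.1516, 0.144]
orientation: [-0.0, 0.847, -0.532, 0.0]
ft_force: [0.4, 0.7, 2.0]
finger_gap: 0.169
```

Call:
play_rows(
  dp=[
    [0,0,0.001],
    [0,0,0.001],
    [0,0,0],
    [0,0,0],
  ],
  yaw=[0,0,0,0],
)

```text
t: 11.9
position: [0.5222, 0.1516, 0.1419]
orientation: [-0.0, 0.847, -0.532, 0.0]
ft_force: [0.3, -0.2, 3.8]
finger_gap: 0.163
```

Call:
play_rows(
  dp=[
    [0,0,0.001],
    [0,0,0.001],
    [0,0,0],
    [0,0,0],
  ],
  yaw=[0,0,0,0],
)

```text
t: 12.4
position: [0.5222, 0.1516, 0.1399]
orientation: [-0.0, 0.847, -0.532, 0.0]
ft_force: [-0.4, 0.0, 4.4]
finger_gap: 0.17
```

Call:
play_rows(
  dp=[
    [0,0,0.001],
    [0,0,0],
    [0,0,0],
  ],
  yaw=[0,0,0],
)

```text
t: 12.78
position: [0.5222, 0.1516, 0.1389]
orientation: [-0.0, 0.847, -0.532, 0.0]
ft_force: [0.2, 0.2, 4.9]
finger_gap: 0.167
```

Call:
play_rows(
  dp=[
    [0,0,0.0005],
    [0,0,0],
    [0,0,0],
  ],
  yaw=[0,0,0],
)

```text
t: 13.15
position: [0.5222, 0.1516, 0.1385]
orientation: [-0.0, 0.847, -0.532, 0.0]
ft_force: [-0.5, 0.8, 4.9]
finger_gap: 0.168
```

Call:
play_rows(
  dp=[
    [0,0,0.0005],
    [0,0,0],
    [0,0,0],
  ],
  yaw=[0,0,0],
)

```text
t: 13.52
position: [0.5222, 0.1516, 0.138]
orientation: [-0.0, 0.847, -0.532, 0.0]
ft_force: [0.8, 0.0, 5.3]
finger_gap: 0.164
```

Call:
play_rows(
  dp=[
    [0,0,0.0003],
    [0,0,0],
    [0,0,0],
  ],
  yaw=[0,0,0],
)

```text
t: 13.9
position: [0.5222, 0.1516, 0.1377]
orientation: [-0.0, 0.847, -0.532, 0.0]
ft_force: [-1.0, -0.8, 6.1]
finger_gap: 0.166
```

Call:
play_rows(
  dp=[
    [0,0,0.0003],
    [0,0,0],
    [0,0,0],
  ],
  yaw=[0,0,0],
)

```text
t: 14.28
position: [0.5222, 0.1516, 0.1374]
orientation: [-0.0, 0.847, -0.532, 0.0]
ft_force: [0.1, 0.5, 6.4]
finger_gap: 0.169
```

Call:
play_rows(
  dp=[
    [0,0,0.0003],
    [0,0,0],
    [0,0,0],
  ],
  yaw=[0,0,0],
)

```text
t: 14.65
position: [0.5223, 0.1516, 0.1373]
orientation: [-0.0, 0.847, -0.532, 0.0]
ft_force: [0.0, -0.4, 9.0]
finger_gap: 0.169
```

Call:
play_rows(
  dp=[
    [0,0,0.0002],
    [0,0,0],
    [0,0,0],
    [0,0,0],
  ],
  yaw=[0,0,0,0],
)

```text
t: 15.15
position: [0.5224, 0.1516, 0.1372]
orientation: [-0.0, 0.847, -0.532, 0.0]
ft_force: [-1.4, 0.4, 10.4]
finger_gap: 0.166
```

Call:
play_rows(
  dp=[
    [0,0,0],
    [0,0,0],
    [0,0,0],
    [0,0,0],
    [0,0,0],
    [0,0,0],
    [0,0,0],
    [0,0,0],
  ],
  yaw=[0,0,0,0,0,0,0,0],
)

```text
t: 16.15
position: [0.5224, 0.1516, 0.1372]
orientation: [-0.0, 0.847, -0.532, 0.0]
ft_force: [-1.2, 0.4, 10.6]
finger_gap: 0.168
```

The force is steady at about 11 N, at the stop. I'll hand in.

```bash
python3 -c "
from plant import manip,telemetry
s=telemetry.sense();print(s['t'],s['position'],s['ft_force'],s['finger_gap'])
print(manip.hand_in())"
```

```text
16.15 [0.52235347 0.15161497 0.13719591] [-1.1526389   0.41886607 10.61094027] 0.16794874268367613
the job is handed in; nothing more can be done
None
```

I drew the orange stylus from the wooden stand, put it through the yellow-ringed hole, and handed in while still holding the red button down at its stop. The hand-in reported no verdict.

- **Press:** I felt the button at a TCP height of about 0.145 m and followed its spring for about 8 mm. At about 0.137 m the force jumped and the arm stopped moving down, which I took as the stop.
- **Last checks (t = 16.15 s):** the push was steady for 1 s at 10.6 N measured, about 11 N after allowing for the stylus's weight. The gripper opening was unchanged at about 15 mm, with the grip set to 40 N. I never moved near the tubes, beaker or dish, but I did not look at them again at the end.
- **Disagreement:** the camera estimates of the handle and ring positions differed by about 5 mm. I corrected this from the close wrist view, which then showed the rod centred in the hole.

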